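Bring round the matching stock vial and hold the carousel

ROBOT

A 6-joint arm with a two-finger parallel gripper is mounted at the origin on a cart in front of the work surface, level with it; the furniture and walls round the work are solid. World frame = base frame: x ahead of the robot, y to its left, z up, the work surface at z = 0. Lengths are in m, angles in rad, forces in N, time in s.
With the tool pointing down it reaches from about 0.375 to 0.9 m from the base axis. Payload 3.1 kg.
Tool frame: the origin (TCP) lies at the centre of the arm's flange, where the gripper is bolted on; the fingertips stand robot.tip_extent ahead of it and the grasp point (between the pads) lies 164 mm ahead of it (robot.tip_extent is the distance from the TCP to the fingertips, in m); z points along the fingers, y is the line along which they close (so a half turn about z gives the same grasp; the last joint's range is limited). The gripper opens to 87 mm and grips with 3 to 60 N. Pads are 19 mm wide; open, the fingers measure 117 mm over their backs; the gripper's body (75 mm by 190 mm) begins 51 mm behind the grasp point.
Start: joints at [1.099, 0.527, 1.433, -0, 1.181, -0.178], TCP at [0.18, 0.598, 0.405] pointing down, gripper open.
Joint ranges: [-3.08, 3.08], [-0.75, 2.2], [0.22, 2.44], [-1.43, 4.57], [0, 2.65], [-2.85, 2.85]. Speed limits (rad/s): [2.79, 2.79, 3.14, 3.14, 3.14, 3.14].

INTERFACE

Orientations are given as a unit quaternion [x, y, z, w].
In Python, from rig import get_obs, camera, hand_in, cut_out, robot gives the robot as it stands.
- The arm moves only by the tool step_arm, never from a script. Its argument "rows" is a list of rows, each a list of 6 numbers: the shift along the world's x, y, z in m, then the turn, a rotation vector about the world's x, y, z in degrees. A call has 1 to 12 rows; each row shifts and turns the commanded pose from where the row before left it; what a row does not reach is not made up. A row lasts 1/8 s, in which the tool goes at most 62.5 mm and 10.7 degrees, less where a joint would pass 70% of its speed; a pose out of reach is approached as far as the arm can. A call is refused whole if a number of a shift passes 0.0625 or a number of a turn 10.7, either way. A call with a gripper value outside its range is refused whole. "jaw" is the finger opening in m, from 0 to 0.087, set as the call begins (left out, the last holds). The fingers move at their own pace and stop on an object; "squeeze" is the grip in N (left out, the last holds). Time passes only in rows, so rows that do not move let the fingers close. It gives the time, the measured TCP pose, the force, the opening and the grip force at its end, in the units of the state.
- get_obs(): the state, without advancing time (a new reading comes with each control period).
- camera(name): name is "scene" or "top"; returns a dict with "pixels" (480x640x3 uint8, blue, green, red), "depth" (480x640 float32, m along the optical axis (not along the pixel's ray), 0 where there is no reading), "fov_y" (degrees; the focal length in pixels is half the picture's height over the tangent of half this angle, whatever the lens; pixels are square), "cx", "cy" (the principal point, pixels), "extrinsics" (4x4, takes a point from camera to world coordinates). Camera axes: x right, y up, looking along -z (the intrinsics and any distortion apply to the point x, -y, -z); pixel columns grow to the right and rows downward; lengths in m; the calibration is good to about 2 mm. A picture is of the moment at which its call begins.
- hand_in(): hands the job in; it is judged then, once.
Trained networks look in the newest picture that a camera, given by its name, has taken for a name from the list of things; names that differ only in an ending like _2 or _b are one class to them, and where a whole thing is asked for, a point or a joint stands for the part that bears it (a point fixed in the world has none). Each returns a list of dicts, best first, with "confidence" (0 to 1); they miss things now and then, are a little off and sometimes report something else, mostly with a low value. They report only what shows in the picture. A call takes as long as a camera call.
- cut_out(label, camera): "region" (480x640 bool, what is visible of it) and "extent" ([centre column, centre row, width, height] in pixels, round what is visible of it).
The state is a dict: "time": time; "q": joint angles; "joint_velocities": joint speeds; "joint_torque": joint torques, N m; "position": TCP position; "tool_rot": TCP orientation; "ft_force": force on the tool from outside, world axes, zero at the start; "moment": the same for the moment, N m; "grip_width": finger opening in m; "grip_force": force on a finger pad.
Only numpy, scipy, OpenCV 4.12 (cv2) and the standard library are available. Lean on these libraries where they do the work, as an engineer would, in place of code of your own. Each camera call takes 0.05 s, during which the arm holds its last target. There are 200 camera calls.

TASK

A used-up vial stands in the ring at the front of the vial carousel. Turn the carousel until the full vial with the same cap colour faces that ring squarely, without touching any of the vials or disturbing the things around. Finish while gripping the knob at its centre firmly, holding the turntable still so that I can unscrew the cap and refill.

Things in the scene. Friction and masses are not known exactly. Their poses are not given: they have to be found in the camera images.
- carousel_foot: Fixed foot of the vial carousel: grey disc, 144 mm across and 14 mm high, mostly hidden under the turntable. Origin on the worktop, on the carousel's vertical axis. Its -x axis is the carousel's front: it points from the axis to the ring.
- front_ring (a point): Centre of the low grey landing ring (45 mm across, 39 mm inside, 16 mm high) that is fixed to the foot by a tongue, 135 mm in front of the axis. The point lies on the worktop. One used vial stands in it, on the worktop.
- turntable: Round slate-blue turntable with a low rim, 196 mm across, deck 26 mm above the worktop. Turns endlessly either way about the vertical axis on a light bearing (0.004 N m: it hardly resists). Six slate sockets 26 mm high, on a 68 mm radius, 60 degrees apart, alternately 36 and 29 mm wide inside; three hold full vials. Origin on the axis, on its underside, 18 mm above the worktop; z up.
- knob: Round black fluted knob, 35 mm across and 35 mm high, fixed to the turntable on the axis on a 16 mm column: turning the knob turns the turntable. Origin at the centre of its underside, 130 mm above the worktop; its top is at 165 mm.
- knob_grip (a point): Point in the knob on the axis, 148 mm above the worktop: the height to grip at.
- full_red: Full glass vial with red cap, 32 mm across, 73 mm high, loose in a wide socket of the turntable. Origin at the centre of its underside, which stands on the deck, 26 mm above the worktop (cap top at 99 mm).
- full_black: Full glass vial with black cap, 25 mm across, 59 mm high, loose in a narrow socket of the turntable. Origin at the centre of its underside.
- full_white: Full glass vial with white cap, 32 mm across, 73 mm high, loose in a wide socket of the turntable. Origin at the centre of its underside.
- used_red: Used vial with red cap, 32 mm across, 73 mm high, loose, standing on the worktop in the ring or at the carousel's right side. Origin at the centre of its underside.
- used_black: Used vial with black cap, 25 mm across, 59 mm high, loose, standing on the worktop in the ring or at the carousel's right side. Origin at the centre of its underside.
- used_white: Used vial with white cap, 32 mm across, 73 mm high, loose, standing on the worktop in the ring or at the carousel's right side. Origin at the centre of its underside.
- syringe: Syringe, 26x125x20 mm, lying on the worktop, loose. Leave it alone. Origin at the centre of its underside.
- pins_tin: Flat round tin with green lid, 67 mm across, 24 mm high, loose. Leave it alone. Origin at the centre of its underside.
- marker: Marker pen, 14x122x15 mm, lying on the worktop, loose. Leave it alone. Origin at the centre of its underside.
- spool: Wooden thread spool standing on end, 38 mm across, 50 mm high, loose, behind the carousel. Leave it alone. Origin at the centre of its underside.

How it is judged:
At the end, for the whole second after the job is handed in: The full vial matching the used vial in the ring stands within 9 mm of the line from the axis to the ring, on the ring's side; fingers on the knob with over 6 N; turntable still (under 0.08 rad/s); full vials upright in their sockets, used vial in the ring (((horizontal distance between used_red and front_ring below 0.012 m and x of full_red in the frame of carousel_foot below -0.05 m and y of full_red in the frame of carousel_foot between -0.009 and 0.009 m) or (horizontal distance between used_black and front_ring below 0.012 m and x of full_black in the frame of carousel_foot below -0.05 m and y of full_black in the frame of carousel_foot between -0.009 and 0.009 m) or (horizontal distance between used_white and front_ring below 0.012 m and x of full_white in the frame of carousel_foot below -0.05 m and y of full_white in the frame of carousel_foot between -0.009 and 0.009 m)) and contact force between the fingers and knob above 6 N and angular speed of turntable below 0.08 rad/s and z of full_red in the frame of turntable between 0.004 and 0.014 m and angle between each of full_red, full_black, full_white's own z axis and vertical below 0.2 rad and z of full_black in the frame of turntable between 0.004 and 0.014 m and z of full_white in the frame of turntable between 0.004 and 0.014 m); the arm keeps its last pose, push and grip.
It fails at once if the robot pushes against a vial (more than 2 N) (contact force between any of the fingers, the arm and full_red above 2 N or contact force between any of the fingers, the arm and full_black above 2 N or contact force between any of the fingers, the arm and full_white above 2 N or contact force between any of the fingers, the arm and used_red above 2 N or contact force between any of the fingers, the arm and used_black above 2 N or contact force between any of the fingers, the arm and used_white above 2 N).
It fails at once if a used vial is moved by more than 15 mm or knocked over (distance of any of used_red, used_black, used_white from where it was at the start of the episode above 0.015 m or angle between any of used_red, used_black, used_white's own z axis and vertical above 0.3 rad).
It fails at once if the syringe, tin, marker or spool is moved by more than 15 mm (distance of any of syringe, pins_tin, marker, spool from where it was at the start of the episode above 0.015 m).
It also fails if it takes over 51 s, if anything falls off the work surface, if the arm or the gripper's body presses on something with over 40 N, if the wrist force passes 120 N, or if a joint passes its speed limit or range.

## Working session

There is one attempt and no reset: what is moved stays moved. The work goes in short steps, Python scripts to look and compute and a tool call to move; the robot and the scene stay as the last step left them, time stands still between calls to the robot, and variables do not carry over. Pictures are saved under pics/ and viewed, at most 10 in all, crops included, and the job is handed in when it is done.

Besides the shell and the picture viewer there is one more tool, called after "Request:" by a JSON object that holds its "api" and its "payload". step_arm: Moves the arm, as the interface text tells. Its arguments: {"type":"object","properties":{"rows":{"type":"array"},"jaw":{"type":"number"},"squeeze":{"type":"number"}},"required":["rows"]}

```bash
mkdir -p pics; cat > h.py <<'E'
import numpy as np, cv2
from rig import get_obs, camera, hand_in, cut_out, robot
def K(c): return 240/np.tan(np.radians(c["fov_y"])/2)
def pts(c,m):
    v,u=np.nonzero(m&(c["depth"]>0)); d=c["depth"][v,u]; f=K(c)
    P=np.c_[(u-c["cx"])/f*d,-(v-c["cy"])/f*d,-d,np.ones(len(d))]
    return (P@np.array(c["extrinsics"]).T)[:,:3]
E
python3 - <<'E'
from h import *
o=get_obs(); print(o["time"],o["position"],o["tool_rot"],o["grip_width"],robot.tip_extent)
for n in("top","scene"):
    c=camera(n); cv2.imwrite(f"pics/{n}0.png",c["pixels"]); print(n,c["fov_y"],c["cx"],c["cy"],[k for k in c],np.round(c["extrinsics"],3).tolist())
    for l in "carousel_foot front_ring turntable knob full_red full_black full_white used_red used_black used_white syringe pins_tin marker spool".split():
        for r in cut_out(l,n)[:2]:
            P=pts(c,r["region"])
            if len(P)==0: print(l,'nodepth');continue
            top=P[P[:,2]>np.percentile(P[:,2],95)-.004]
            print(l,round(r["confidence"],2),np.round(r["extent"]).astype(int),len(P),"med",np.round(np.median(P,0),3),"topmid",np.round((top.min(0)+top.max(0))/2,3),np.round(np.ptp(top,axis=0),3))
E
```

```text
0.0 [0.18021088 0.59809418 0.403783  ] [ 1.45890139e-01  9.89300223e-01 -1.00641237e-03 -3.50218420e-04] 0.08697310802210258 0.1822
top 51.38106173751979 308.73042627299344 235.9826342596719 ['pixels', 'depth', 'fov_y', 'cx', 'cy', 'extrinsics'] [[0.019, 0.998, -0.056, 0.47], [-1.0, 0.02, 0.012, -0.06], [0.013, 0.056, 0.998, 0.972], [0.0, 0.0, 0.0, 1.0]]
carousel_foot 0.71 [336 292  23  28] 228 med [ 0.431 -0.112  0.011] topmid [ 0.414 -0.119  0.035] [0.042 0.044 0.038]
carousel_foot 0.59 [408 193  24  20] 344 med [ 0.604 -0.249  0.072] topmid [ 0.606 -0.255  0.077] [0.026 0.026 0.006]
front_ring 0.78 [336 292  24  33] 237 med [ 0.431 -0.113  0.011] topmid [ 0.414 -0.12   0.02 ] [0.044 0.042 0.007]
front_ring 0.72 [238 231  32  33] 1022 med [0.529 0.064 0.026] topmid [0.529 0.064 0.027] [0.065 0.066 0.006]
turntable 0.56 [323 222 102 102] 7414 med [ 0.538 -0.095  0.029] topmid [ 0.546 -0.095  0.163] [0.036 0.035 0.017]
knob 0.67 [324 219  21  20] 361 med [ 0.545 -0.094  0.165] topmid [ 0.546 -0.095  0.168] [0.029 0.028 0.007]
full_red 0.87 [340 191  17  22] 281 med [ 0.603 -0.123  0.
[... 3189 characters left out ...]
0.413 -0.124  0.072] [0.025 0.026 0.006]
used_white 0.31 [302 320  39  31] 418 med [ 0.419 -0.13   0.008] topmid [ 0.415 -0.126  0.02 ] [0.044 0.035 0.017]
pins_tin 0.87 [306 244  33  27] 736 med [0.525 0.051 0.022] topmid [0.529 0.06  0.023] [0.065 0.067 0.005]
pins_tin 0.5 [376 241  14  18] 279 med [ 0.599 -0.066  0.069] topmid [ 0.603 -0.06   0.083] [0.019 0.021 0.005]
marker 0.58 [339 379  22  66] 670 med [ 0.416 -0.262  0.011] topmid [ 0.421 -0.256  0.013] [0.088 0.09  0.006]
marker 0.56 [308 243  36  28] 797 med [0.524 0.051 0.022] topmid [0.53  0.044 0.026] [0.067 0.104 0.012]
spool 0.56 [388 237  16  30] 376 med [ 0.66  -0.021  0.042] topmid [ 0.646 -0.03   0.066] [0.072 0.079 0.038]
```

View pics/top0.png

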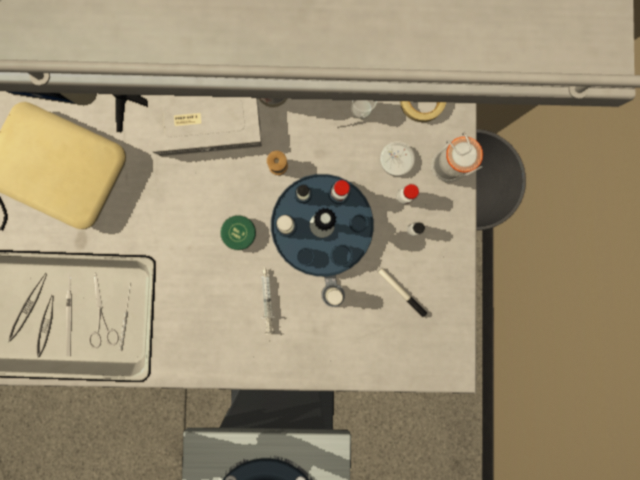

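View pics/scene0.png

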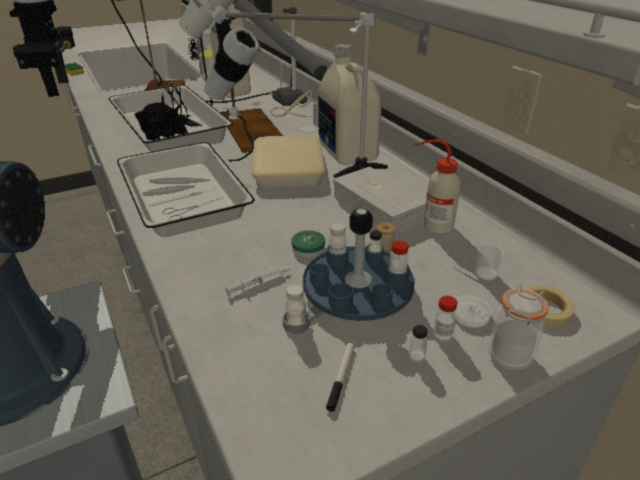

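The pictures match the labels. The used white vial stands in the ring (top view 332,296), the full white vial is at 286,224, and the knob is at 324,219. Both views put the axis at about (0.5465, -0.0965). Ring distance is 135 mm and the knob top is at 165 mm, as expected. The turn needed is about +98°, so I pre-turn the wrist by -60°.

Request:
{"api": "step_arm", "payload": {"rows": [[0.0183, -0.0347, 0, 0, 0, -3], [0.0183, -0.0347, 0, 0, 0, -3], [0.0183, -0.0347, 0, 0, 0, -3], [0.0183, -0.0347, 0, 0, 0, -3], [0.0183, -0.0347, 0, 0, 0, -3], [0.0183, -0.0347, 0, 0, 0, -3], [0.0183, -0.0347, 0, 0, 0, -3], [0.0183, -0.0347, 0, 0, 0, -3], [0.0183, -0.0347, 0, 0, 0, -3], [0.0183, -0.0347, 0, 0, 0, -3]], "jaw": 0.087, "squeeze": 20}}

```text
time: 2.75
position: [0.3639, 0.2503, 0.405]
tool_rot: [0.398, 0.918, 0.0, 0.0]
ft_force: [0.3, -0.4, 0.5]
grip_width: 0.0868
grip_force: 0.0
```

Request:
{"api": "step_arm", "payload": {"rows": [[0.0183, -0.0347, 0, 0, 0, -3], [0.0183, -0.0347, 0, 0, 0, -3], [0.0183, -0.0347, 0, 0, 0, -3], [0.0183, -0.0347, 0, 0, 0, -3], [0.0183, -0.0347, 0, 0, 0, -3], [0.0183, -0.0347, 0, 0, 0, -3], [0.0183, -0.0347, 0, 0, 0, -3], [0.0183, -0.0347, 0, 0, 0, -3], [0.0183, -0.0347, 0, 0, 0, -3], [0.0183, -0.0347, 0, 0, 0, -3], [0, 0, 0, 0, 0, 0]]}}

```text
time: 4.12
position: [0.5477, -0.0982, 0.4049]
tool_rot: [0.622, 0.783, 0.0, 0.001]
ft_force: [0.3, -0.1, -0.9]
grip_width: 0.0873
grip_force: 0.0
```

Request:
{"api": "step_arm", "payload": {"rows": [[-0.001, 0.0015, -0.0155, 0, 0, 0], [0, 0, -0.0155, 0, 0, 0], [0, 0, -0.0155, 0, 0, 0], [0, 0, -0.0155, 0, 0, 0], [0, 0, -0.0155, 0, 0, 0], [0, 0, -0.0155, 0, 0, 0], [0, 0, 0, 0, 0, 0]]}}

```text
time: 5.0
position: [0.5449, -0.094, 0.3102]
tool_rot: [0.621, 0.784, -0.0, -0.002]
ft_force: [-0.7, 0.2, 0.3]
grip_width: 0.0868
grip_force: 0.0
```

Request:
{"api": "step_arm", "payload": {"rows": [[0, 0, 0, 0, 0, 0], [0, 0, 0, 0, 0, 0], [0, 0, 0, 0, 0, 0], [0, 0, 0, 0, 0, 0], [0, 0, 0, 0, 0, 0], [0, 0, 0, 0, 0, 0], [0, 0, 0, 0, 0, 0], [0, 0, 0, 0, 0, 0]], "jaw": 0.02, "squeeze": 20}}

```text
time: 6.0
position: [0.546, -0.094, 0.3118]
tool_rot: [0.621, 0.784, 0.001, 0.001]
ft_force: [3.9, 1.5, -2.0]
grip_width: 0.0341
grip_force: 20.0
```

```bash
cat > a.py <<'E'
from h import *
import sys
o=get_obs(); print(o["time"],np.round(o["q"],3),o["grip_width"],o["grip_force"],np.round(o["ft_force"],1))
A=np.array([.5465,-.0965])
for n in("top","scene"):
    c=camera(n); cv2.imwrite(f"pics/{n}{sys.argv[1]}.png",c["pixels"])
    for l in ("full_white","full_red","full_black","used_white"):
        for r in cut_out(l,n)[:1]:
            P=pts(c,r["region"]); top=P[P[:,2]>np.percentile(P[:,2],95)-.004]
            t=(top.min(0)+top.max(0))/2; d=t[:2]-A
            print(n,l,round(r["confidence"],2),len(P),np.round(t,3),"ang",np.round(np.degrees(np.arctan2(d[1],d[0]))%360,1),"r",np.round(np.hypot(*d),3),np.round(np.ptp(top,axis=0),3))
E
python3 a.py 1
```

```text
6.0 [-3.720e-01  5.610e-01  1.699e+00  1.000e-03  8.800e-01 -6.040e-01] 0.0340968713652214 19.99994229292497 [ 3.9  1.5 -2. ]
top full_white 0.51 220 [ 0.512 -0.037  0.442] ang 119.9 r 0.069 [0.013 0.005 0.017]
scene full_white 0.86 460 [ 0.538 -0.051  0.113] ang 100.7 r 0.046 [0.036 0.073 0.034]
scene full_red 0.7 555 [ 0.607 -0.128  0.098] ang 332.2 r 0.069 [0.025 0.027 0.006]
scene full_black 0.86 275 [ 0.603 -0.06   0.084] ang 33.0 r 0.068 [0.02  0.022 0.006]
scene used_white 0.61 754 [ 0.414 -0.121  0.072] ang 190.6 r 0.134 [0.028 0.027 0.006]
```

The knob is gripped at 20 N and the turntable hasn't moved. Now I turn it +98°.

Request:
{"api": "step_arm", "payload": {"rows": [[0, 0, 0, 0, 0, 2], [0, 0, 0, 0, 0, 4], [0, 0, 0, 0, 0, 5], [0, 0, 0, 0, 0, 5], [0, 0, 0, 0, 0, 5], [0, 0, 0, 0, 0, 5], [0, 0, 0, 0, 0, 5], [0, 0, 0, 0, 0, 5], [0, 0, 0, 0, 0, 5], [0, 0, 0, 0, 0, 5], [0, 0, 0, 0, 0, 5], [0, 0, 0, 0, 0, 5]]}}

```text
time: 8.0
position: [0.5451, -0.0948, 0.3118]
tool_rot: [0.179, 0.984, -0.001, -0.0]
ft_force: [0.9, -2.1, -0.3]
grip_width: 0.034
grip_force: 20.0
```

Request:
{"api": "step_arm", "payload": {"rows": [[0, 0, 0, 0, 0, 5], [0, 0, 0, 0, 0, 5], [0, 0, 0, 0, 0, 5], [0, 0, 0, 0, 0, 5], [0, 0, 0, 0, 0, 5], [0, 0, 0, 0, 0, 5], [0, 0, 0, 0, 0, 5], [0, 0, 0, 0, 0, 4], [0, 0, 0, 0, 0, 2], [0, 0, 0, 0, 0, 1], [0, 0, 0, 0, 0, 0], [0, 0, 0, 0, 0, 0]]}}

```text
time: 9.5
position: [0.5451, -0.0958, 0.3118]
tool_rot: [-0.185, 0.983, -0.002, -0.001]
ft_force: [-0.1, -6.7, -1.2]
grip_width: 0.034
grip_force: 20.0
```

```bash
python3 a.py 2
```

```text
9.5 [-0.375  0.56   1.7   -0.005  0.881 -2.314] 0.03396974160260028 20.00023649423383 [-0.1 -6.7 -1.2]
top full_white 0.46 187 [ 0.482 -0.1    0.322] ang 182.7 r 0.065 [0.021 0.042 0.445]
top used_white 0.21 216 [ 0.542 -0.272  0.064] ang 268.6 r 0.175 [0.019 0.021 0.009]
scene full_white 0.56 583 [ 0.48  -0.11   0.098] ang 191.4 r 0.068 [0.027 0.027 0.006]
scene full_red 0.49 257 [ 0.549 -0.065  0.109] ang 85.6 r 0.032 [0.037 0.068 0.047]
scene full_black 0.59 185 [ 0.502 -0.048  0.084] ang 132.7 r 0.066 [0.016 0.019 0.005]
scene used_white 0.64 750 [ 0.414 -0.121  0.072] ang 190.6 r 0.135 [0.027 0.027 0.005]
```

View pics/scene2.png

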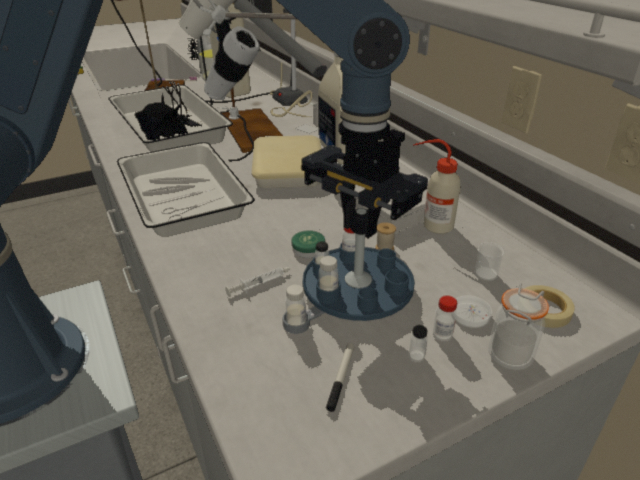

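The scene view shows the full white vial (328,272) in line between the knob and the used white vial in the ring (295,305). It sits at 191.4° against 190.6° for the ring, which is within 1 mm. The other vials are upright and nothing around has moved. I'll let it settle, then hand in.

Request:
{"api": "step_arm", "payload": {"rows": [[0, 0, 0, 0, 0, 0], [0, 0, 0, 0, 0, 0], [0, 0, 0, 0, 0, 0], [0, 0, 0, 0, 0, 0]]}}

```text
time: 10.5
position: [0.5451, -0.0958, 0.3118]
tool_rot: [-0.185, 0.983, -0.002, -0.001]
ft_force: [0.3, -5.7, -0.8]
grip_width: 0.0345
grip_force: 20.0
```

```bash
python3 -c "
from rig import *
print(get_obs()['grip_force']); print(hand_in())"
```

```text
20.000277652870864
the job is handed in; nothing more can be done
None
```

I turned the carousel about 98° so the full white vial faces the used white vial in the ring (within about 1 mm of the line by my measurement), and handed the job in with the knob held still at 20 N; no verdict came back.

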